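# Eject a brass blank into the chute against a sprung stop

## Task

Slide the small brass blank along the raised ledge of the ejecting jig until it sits against the red spring stop and the spring gives noticeably, then push it sideways off the ledge through the gate so that it drops down the chute and comes to rest in the grey catch tray. Push gently throughout, never forcing the blank or lifting it off the ledge, and leave the loose things on the bench where they are.

Things in the scene. Friction and masses are not known exactly. Their poses are not given: they have to be found in the camera images.
- ledge_mid (a point): Middle of the jig's raised ledge, on its steel surface, 85 mm above the bench. Axes: x along the ledge (away from the robot, towards the red stop), y across it towards chute and tray (left), z up. Ledge 220 mm long (x); the blank slides in a channel y = -16 to +16 mm. On the -y side a fence 6 mm high, 5 mm thick; beyond it 13 mm of block top, then free space. The jig is fixed.
- kerb_mid (a point): Point on the jig at ledge level, at the +y edge (x = 0, y = +19 mm from ledge_mid, same axes). Here a kerb plate 6 mm high, 6 mm thick bounds the channel. Its one gap, the gate, reaches from 44 mm before the red stop's resting face to 10 mm beyond; a 36 mm blank at the stop passes, one well short of it catches. Under the gate a steel chute 64 mm wide slopes down in +y to the tray.
- stop_zone (a point): Fixed point on the ledge, mid channel, 38 mm in +x from ledge_mid (same axes): middle of the range in which the red stop's resting face may lie. Stop, kerb, gate and chute are one carriage, clamped up to 22 mm either way in x from here, differently each time; the setting is not reported and must be felt or seen. Stop assembly: 24 mm above the ledge, reaching 41 mm beyond the face.
- stop_pad (a joint): How far the red stop pad (18 mm high, 38 mm wide, spanning the channel) is pressed back in +x, m: 0 at rest, 0.012 at its hard end. Sprung: about 1.4 N at first, 0.55 N more per mm, 8 N at the end; it pushes the blank back when let go. The blank is seated once the pad has been held back 2 mm or more for a moment; a push of 4 to 5 N does it.
- blank_mid (a point): Centre of the loose brass blank with two dark drill spots on top: 36 mm along its x, 30 mm along y, 22 mm high, about 100 g, polished (friction about 0.3 on everything). It starts flat in the channel, its centre 11 mm above the ledge and 35 to 60 mm before ledge_mid in x, its axes along the jig's.
- tray_mid (a point): Middle of the inner floor of the grey catch tray (fixed to the jig), 12 mm above the bench; from ledge_mid +20 mm in x, +95 mm in y, same axes. Inside 142 mm (x) by 98 mm (y), walls 30 mm above its floor; the chute's lower end hangs over it.
- bench_block: Bystander: loose square steel block 60 x 60 x 18 mm lying on the bench to the right of the jig; origin under its centre.
- loupe: Bystander: small folding loupe 24 x 32 x 19 mm, loose on the bench in front of the vice; origin under its centre.
Not all that is in view belongs to the job. What is shaped like the part that bears blank_mid but pink is not meant.

How it is judged:
By the outcome, as a careful person would: the job done as asked, in the order asked, and still so for the second after the job is handed in, with the robot touching nothing.
It also fails if it takes over 45 s, if anything falls off the work surface, if the arm or the gripper's body presses on something with over 40 N, if the wrist force passes 120 N, or if a joint passes its speed limit or range.

## Robot

A 7-joint arm with a two-finger parallel gripper is mounted at the origin on a cart in front of the work surface, level with it; the furniture and walls round the work are solid. World frame = base frame: x ahead of the robot, y to its left, z up, the work surface at z = 0. Lengths are in m, angles in rad, forces in N, time in s.
With the tool pointing down it reaches from about 0.35 to 0.9 m from the base axis. Payload 8.1 kg.
Tool frame: the origin (TCP) lies between the finger pads; the fingertips stand 8 mm ahead of it and the grasp point (between the pads) lies 11 mm behind it (arm.tcp_to_tips is the distance from the TCP to the fingertips, in m); z points along the fingers, x is the direction in which the jaws open and shut, and the axes are right-handed (so a half turn about z gives the same grasp; the last joint's range is limited). The gripper opens to 92 mm and grips with 3 to 60 N. Pads are 19 mm wide; open, the fingers measure 130 mm over their backs; the gripper's body (75 mm by 190 mm) begins 47 mm behind the grasp point.
Start: joints at [1.085, 0.434, 0.025, 1.573, -0.012, 1.134, -0.075], TCP at [0.233, -0.58, 0.235] pointing down, gripper open.
Joint ranges: [-2.62, 2.62], [-0.44, 2.09], [-1.27, 1.32], [0.08, 2.57], [-1.32, 4.46], [0.12, 2], [-2.74, 2.74]. Speed limits (rad/s): [2.22, 2.22, 3.01, 3.01, 3.14, 3.14, 3.14].

## Interface

Orientations are given as a rotation vector (axis times angle).
In Python, from cell import arm, eyes gives the robot as it stands.
- The arm moves only by the tool play_rows, never from a script. Its argument "rows" is a list of rows, each a list of 3 entries, a list of its own where there are three numbers: the shift along the tool's x, y, z each as a share of 50 cm, from -1 to 1, then the turn, a rotation vector about the tool's x, y, z each as a share of 60 degrees, from -1 to 1, then the opening, from -1 (shut) to 1 (fully open), so that 0 is half open. In form: [[[dx, dy, dz], [ax, ay, az], grip], ...]. A call has 1 to 10 rows; each row is the pose to reach, as a shift and turn from the pose commanded when the call began, along the tool's axes at that moment; what a row does not reach only later rows make up. A row lasts 1/10 s, in which the tool goes at most 50 mm and 8.59 degrees, less where a joint would pass 70% of its speed; a pose out of reach is approached as far as the arm can. A call with a number of a shift or a turn outside -1 to 1 is refused whole. A call with a gripper value outside its range is refused whole. The fingers move at their own pace and stop on an object; "newtons" is the grip in N (left out, the last holds). Time passes only in rows, so rows that repeat a pose let the fingers close. It gives the time, the measured TCP pose, the force and the opening at its end, in the units of the state.
- arm.observe(): the state, without advancing time (a new reading comes with each control period).
- eyes.get_image(name): name is "side" or "top"; returns (picture, depth): 480x640x3 uint8, red, green, blue; 480x640 float32, m along the optical axis (not along the pixel's ray), 0 where there is no reading.
- eyes.get_calibration(name): a dict with "intrinsics" (3x3 intrinsics, pixels), "k1" (the pictures are not rectified: a ray, as slopes to the right and down, at radius r is drawn at 1 + k1 r^2 times it, then the intrinsics apply), "R" (3x3) and "t" (3): a world point X has camera coordinates R X + t. Camera axes: x right, y down, z forward; pixel columns grow to the right and rows downward; lengths in m; the calibration is good to about 2 mm. A picture is of the moment at which its call begins. get_calibration takes no time and is no camera call.
- arm.sign_off(): hands the job in, once; it reports no verdict.
The state is a dict: "clock": time; "joints": joint angles; "dq": joint speeds; "joint_efforts": joint torques, N m; "position": TCP position; "ee_rot": TCP orientation; "force": force on the tool from outside, world axes, zero at the start; "ft_torque": the same for the moment, N m; "width": opening from 0.0 (shut) to 1.0 (fully open).
Only numpy, scipy, OpenCV 4.12 (cv2) and the standard library are available. Lean on these libraries where they do the work, as an engineer would, in place of code of your own. Each camera call takes 0.05 s, during which the arm holds its last target.

## Working session

There is one attempt and no reset: what is moved stays moved. The work goes in short steps, Python scripts to look and compute and a tool call to move; the robot and the scene stay as the last step left them, time stands still between calls to the robot, and variables do not carry over. Pictures are saved under pics/ and viewed, and the job is handed in when it is done.

Besides the shell and the picture viewer there is one more tool, called after "Request:" as name(argument=value, ...) on one line, values as JSON. play_rows: Moves the arm, as the interface text tells. Its arguments: {"type":"object","properties":{"rows":{"type":"array","items":{"type":"array"}},"newtons":{"type":"number"}},"required":["rows"]}

```bash
ls; mkdir -p pics; python3 - <<'E'
from cell import arm, eyes
import cv2, numpy as np
print(arm.observe())
for n in ("side","top"):
    im,d=eyes.get_image(n); cv2.imwrite(f"pics/{n}0.png",im[:,:,::-1]); np.savez(f"pics/{n}0.npz",im=im,d=d)
    print(n,eyes.get_calibration(n))
E
```

```text
pics
{'clock': 0.0, 'joints': array([ 1.08541704,  0.43521503,  0.02494342,  1.57409672, -0.01161742,
        1.13402069, -0.07512464]), 'dq': array([-3.32158427e-04,  6.51864077e-04,  2.14194011e-03, -3.25548010e-04,
       -1.15380392e-03,  1.48275068e-03,  5.01158980e-05]), 'joint_efforts': array([-2.41661357e-03, -6.67871332e+01,  9.84374397e-01, -3.14466691e+01,
       -6.06281147e-02,  4.27198922e-02,  1.43541374e-04]), 'position': array([ 0.23321563, -0.57930906,  0.23394972]), 'ee_rot': array([-2.60272527e+00,  1.75796257e+00,  2.17221804e-03]), 'force': array([-0.35736876, -0.11492094,  0.2391552 ]), 'ft_torque': array([ 0.02933079, -0.02293863,  0.03804704]), 'width': 0.9987992750519618}
side {'intrinsics': array([[559.52283282,   0.        , 328.93495017],
       [  0.        , 559.52283282, 237.23476023],
       [  0.        ,   0.        ,   1.        ]]), 'k1': -0.13162340047292065, 'R': array([[-0.99603843,  0.08648455, -0.02068493],
       [ 0.07147118,  0.64018875, -0.76488577],
       [-0.05290854, -0.763334  , -0.64383375]]), 't': array([0.49779514, 0.13376376, 0.9920069 ])}
top {'intrinsics': array([[574.19978361,   0.        , 338.4135889 ],
       [  0.        , 574.19978361, 240.91836186],
       [  0.        ,   0.        ,   1.        ]]), 'k1': 0.06240611374310194, 'R': array([[-0.02719861, -0.99929054,  0.0260508 ],
       [-0.98050705,  0.0215962 , -0.19529346],
       [ 0.19459231, -0.0308547 , -0.98039881]]), 't': array([-0.17756482,  0.48168596,  0.98969041])}
```

View pics/side0.png

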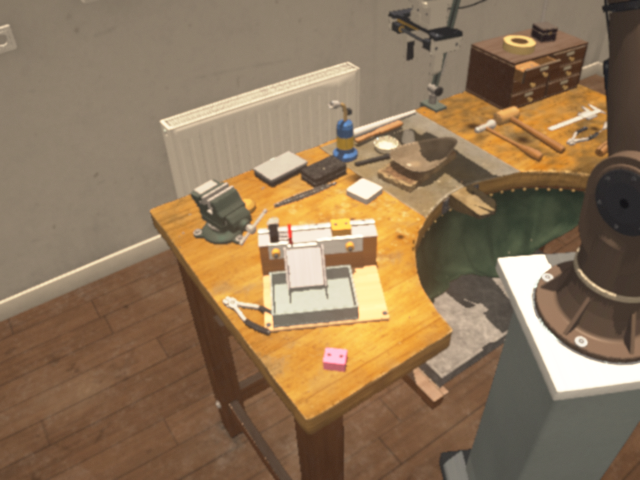

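View pics/top0.png

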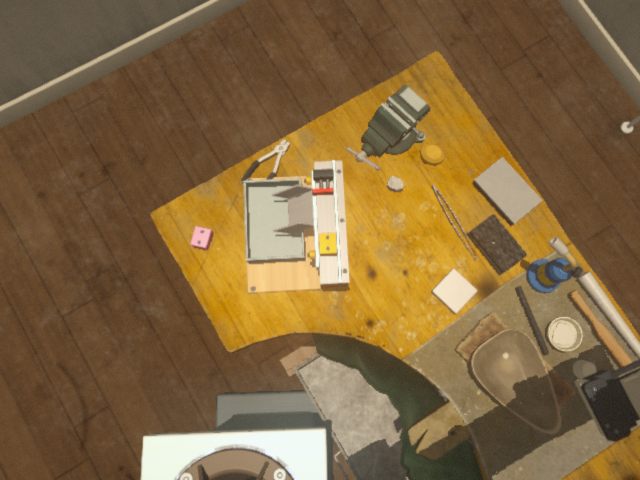

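The blank (yellow) is at about top (328,243), and the red stop at (323,190). The chute and tray lie to the left of the ledge, and the pink decoy is at (201,238). I'll enlarge both views.

```bash
cat > h.py <<'E'
from cell import arm, eyes
import cv2, numpy as np
def ray(n,u,v):
    c=eyes.get_calibration(n);K=c["intrinsics"]
    xd=np.array([(u-K[0,2])/K[0,0],(v-K[1,2])/K[1,1]]);x=xd.copy()
    for _ in range(30): x=xd/(1+c["k1"]*(x@x))
    return c,np.array([x[0],x[1],1])
def atz(n,u,v,z):
    c,d=ray(n,u,v);C=-c["R"].T@c["t"];w=c["R"].T@d
    return C+w*(z-C[2])/w[2]
def proj(n,X):
    c=eyes.get_calibration(n);K=c["intrinsics"];p=c["R"]@np.asarray(X)+c["t"];s=p[:2]/p[2];s=s*(1+c["k1"]*(s@s))
    return K[:2,:2]@s+K[:2,2]
def dep(n,u,v,d):
    c,r=ray(n,u,v);return c["R"].T@(r*d-c["t"])
def crop(n,im,u0,v0,w,h,f,name):
    a=cv2.resize(im[v0:v0+h,u0:u0+w,::-1],None,fx=f,fy=f,interpolation=cv2.INTER_CUBIC)
    for u in range(u0-u0%10+10,u0+w,10): cv2.putText(a,str(u),((u-u0)*f,8),0,.3,(255,255,255),1); cv2.line(a,((u-u0)*f,10),((u-u0)*f,14),(255,255,255),1)
    for v in range(v0-v0%10+10,v0+h,10): cv2.putText(a,str(v),(0,(v-v0)*f),0,.3,(255,255,255),1); cv2.line(a,(20,(v-v0)*f),(24,(v-v0)*f),(255,255,255),1)
    cv2.imwrite(f"pics/{name}.png",a)
E
python3 - <<'E'
from h import *
t=np.load("pics/top0.npz");s=np.load("pics/side0.npz")
crop("top",t["im"],238,155,120,145,4,"t1")
crop("side",s["im"],250,205,140,125,5,"s1")
E
```

```text
(no output)
```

View pics/t1.png

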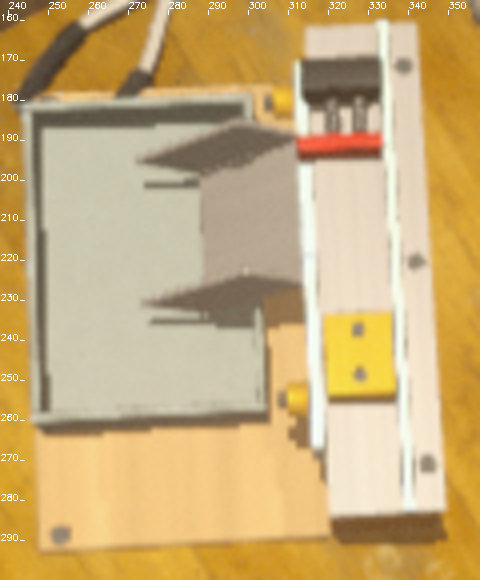

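View pics/s1.png

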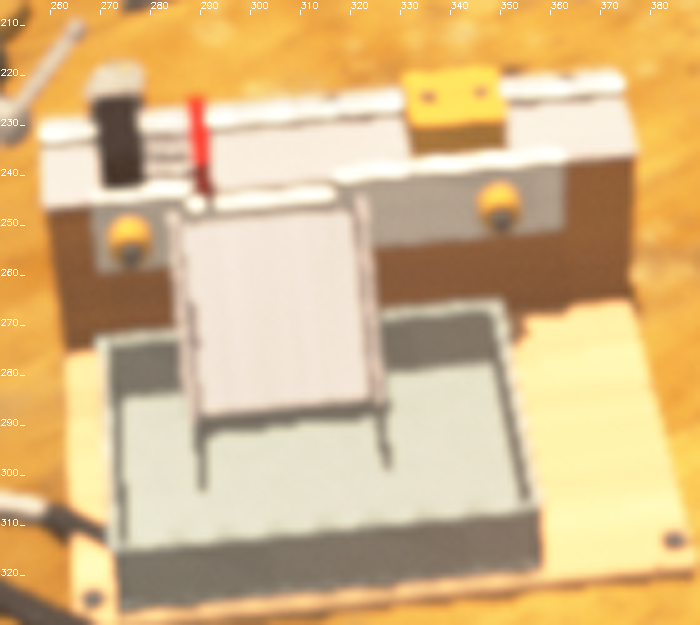

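```bash
python3 - <<'E'
from h import *
np.set_printoptions(precision=4,suppress=True)
t=np.load("pics/top0.npz");d=t["d"]
def p(l,u,v,z): print(l,atz("top",u,v,z))
p("near R corner",348.5,283,.085);p("far R corner",342,161.5,.085);p("near L",320,284,.085);p("far L",314,161,.085)
for i,(u,v) in enumerate([(384/4+238,22/4+155),(410/4+238,508/4+155)]): p("fence end top",u,v,.091)
p("kerb near end",(317/4+238),450/4+155,.091);p("kerb far end",(298/4+238),65/4+155,.091)
for u,v in [(323/4,313/4),(391/4,313/4),(327/4,396/4),(396/4,396/4)]: p("blank top",238+u,155+v,.107)
for u,v in [(359/4,328/4),(360/4,374/4)]: p("spots",238+u,155+v,.107)
p("stop near-face top L",238+299/4,155+157/4,.103);p("R",238+381/4,155+153/4,.103)
p("stop base?",238+340/4,155+158/4,.085)
for u,v in [(328,243),(345,220),(329,225),(270,220),(322,190)]: print(u,v,d[v,u],dep("top",u,v,d[v,u]))
s=np.load("pics/side0.npz")["d"]
def q(l,u,v,z): print(l,atz("side",u,v,z))
for l,u,v,z in [("blank top",330.5,229,.107),("",349.5,229,.107),("",331,219,.107),("",350,218,.107),("near L top corner",376,236,.085),("far L",260,247,.085),("kerb near top",361.5,235,.091),("stop top near",291,224.5,.103),("stop lower near",292.5,243,.085),("chute R",321.5,243,.091),("chute l",284,247,.085),("kerb-gate edge",317,240,.091)]: q(l,u,v,z)
E
```

```text
near R corner [ 0.3959 -0.2036  0.085 ]
far R corner [ 0.6154 -0.1987  0.085 ]
near L [ 0.3954 -0.1545  0.085 ]
far L [ 0.6172 -0.1485  0.085 ]
fence end top [ 0.6154 -0.1842  0.091 ]
fence end top [ 0.3972 -0.1897  0.091 ]
kerb near end [ 0.4232 -0.1504  0.091 ]
kerb far end [ 0.5961 -0.1455  0.091 ]
blank top [ 0.4799 -0.1543  0.107 ]
blank top [ 0.4793 -0.1834  0.107 ]
blank top [ 0.4439 -0.1552  0.107 ]
blank top [ 0.4432 -0.1846  0.107 ]
spots [ 0.4731 -0.1695  0.107 ]
spots [ 0.453  -0.1695  0.107 ]
stop near-face top L [ 0.5504 -0.1453  0.103 ]
R [ 0.5515 -0.181   0.103 ]
stop base? [ 0.5547 -0.1632  0.085 ]
328 243 0.9777657 [ 0.4622 -0.1697  0.1092]
345 220 1.0106077 [ 0.5073 -0.2009  0.0857]
329 225 1.0076973 [ 0.4988 -0.1725  0.0861]
270 220 1.0823843 [ 0.5276 -0.0628  0.0122]
322 190 0.99882376 [ 0.5568 -0.1615  0.1063]
blank top [ 0.481  -0.1582  0.107 ]
 [ 0.4466 -0.1544  0.107 ]
 [ 0.4774 -0.1874  0.107 ]
 [ 0.442  -0.1864  0.107 ]
near L top corner [ 0.3971 -0.1553  0.085 ]
far L [ 0.6113 -0.1478  0.085 ]
kerb near top [ 0.4244 -0.154   0.091 ]
stop top near [ 0.5523 -0.1844  0.103 ]
stop lower near [ 0.5518 -0.1525  0.085 ]
chute R [ 0.4993 -0.1396  0.091 ]
chute l [ 0.5676 -0.143   0.085 ]
kerb-gate edge [ 0.5068 -0.1489  0.091 ]
```

```bash
cat >> h.py <<'E'
from scipy.spatial.transform import Rotation as Ro
YAW=np.radians(1.4)
ez=np.array([np.cos(YAW),np.sin(YAW),0]);ey=np.array([-np.sin(YAW),np.cos(YAW),0])
MID=np.array([.506,-.1672,.085])
Rt=Ro.from_matrix(np.array([ez,-ey,[0,0,-1]]).T)
def W(x,y,z): return MID+(x*ez+y*ey+np.array([0,0,z]))/1000
def L(p): q=np.asarray(p)-MID; return np.array([q@ez,q@ey,q[2]])*1000
def mv(x,y,z):  # TCP target in jig mm
    o=arm.observe();R0=Ro.from_rotvec(o["ee_rot"])
    s=R0.inv().apply(W(x,y,z)-o["position"])/.5
    print("L now",L(o["position"]).round(1),"t",round(o["clock"],2),"F",o["force"].round(2),"w",round(o["width"],3))
    print("shift",s.round(4),"turn",((R0.inv()*Rt).as_rotvec()/np.radians(60)).round(4))
E
python3 - <<'E'
from h import *
print(L([.4615,-.1694,.107]),L([.551,-.163,.1]),W(-93,-1,100))
mv(-95,-1,120)
E
```

```text
[-44.54046709  -1.11211135  22.        ] [45.08918219  3.09929824 15.        ] [ 0.41305219 -0.17047189  0.185     ]
L now [-282.7 -405.4  149. ] t 0.1 F [ 0.11 -0.74 -0.35] w 0.998
shift [-0.6256 -0.6352  0.0589] turn [-7.0000e-04  1.2000e-03 -1.1578e+00]
```

Request:
play_rows(rows=[[[-0.04,-0.04,0],[0,0,-0.1],-1],[[-0.1,-0.1,0],[0,0,-0.2],-1],[[-0.16,-0.16,0],[0,0,-0.3],-1],[[-0.22,-0.22,0],[0,0,-0.4],-1],[[-0.28,-0.28,0],[0,0,-0.5],-1],[[-0.34,-0.34,0],[0,0,-0.6],-1],[[-0.4,-0.4,0],[0,0,-0.7],-1],[[-0.46,-0.46,0],[0,0,-0.8],-1],[[-0.5,-0.5,0],[0,0,-0.9],-1],[[-0.5,-0.5,0],[0,0,-0.9],-1]], newtons=20)

```text
clock: 1.1
position: [0.3735, -0.2505, 0.2348]
ee_rot: [-3.119, 0.37, -0.001]
force: [0.2, -0.7, -0.0]
width: 0.177
```

```bash
python3 - <<'E'
from h import *
mv(-95,-1,90)
E
```

```text
L now [-134.5  -80.   149.8] t 1.1 F [ 0.24 -0.68 -0.  ] w 0.177
shift [ 0.0356 -0.1729  0.1198] turn [-0.0012 -0.0003 -0.2487]
```

Request:
play_rows(rows=[[[0.01,-0.04,0],[0,0,-0.08],-1],[[0.02,-0.09,0.02],[0,0,-0.16],-1],[[0.03,-0.13,0.05],[0,0,-0.249],-1],[[0.0356,-0.173,0.09],[0,0,-0.249],-1],[[0.0356,-0.173,0.12],[0,0,-0.249],-1],[[0.0356,-0.173,0.12],[0,0,-0.249],-1],[[0.0356,-0.173,0.12],[0,0,-0.249],-1]])

```text
clock: 1.8
position: [0.4099, -0.1758, 0.1748]
ee_rot: [-3.141, -0.021, 0.001]
force: [-0.1, -0.1, -0.1]
width: 0.008
```

```bash
python3 - <<'E'
from h import *
mv(-95,-1,12)
for n in ("side","top"):
    im,d=eyes.get_image(n)
    if n=="top": crop(n,im,238,155,140,145,4,"t2")
    else: crop(n,im,250,165,150,120,5,"s2")
E
```

```text
L now [-96.3  -6.2  89.8] t 1.8 F [-0.15 -0.11 -0.08] w 0.008
shift [ 0.0025 -0.0105  0.1555] turn [-0.      0.0008 -0.0104]
```

View pics/t2.png

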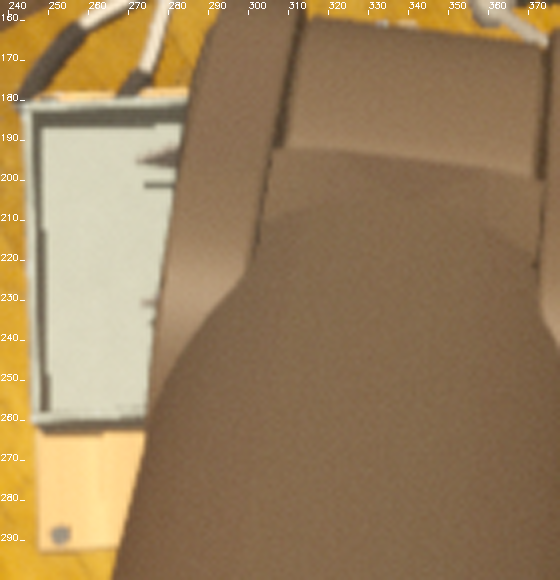

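View pics/s2.png

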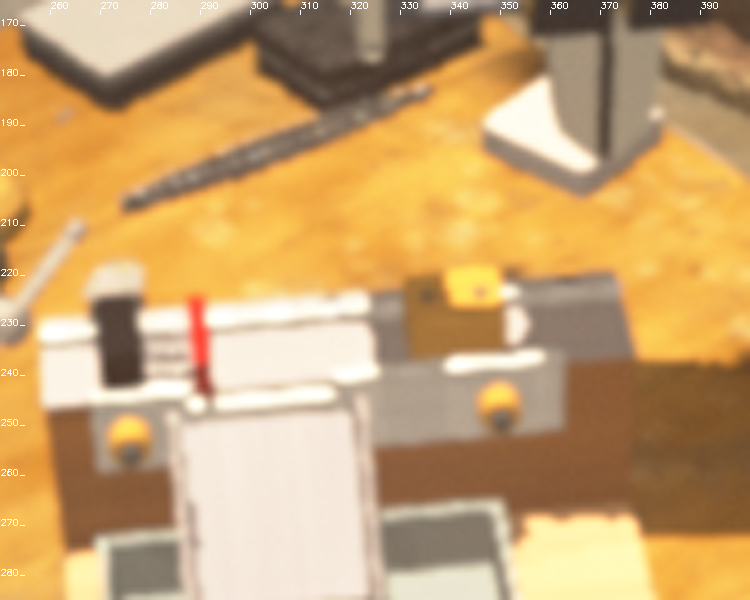

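```bash
python3 - <<'E'
from h import *
mv(-95,-1,12)
for dx in (-19,0,19):
  p=arm.observe()["position"]+dx/1000*ez-np.array([0,0,.008]); print(proj("side",p))
E
```

```text
L now [-95.7  -6.3  90.4] t 1.9 F [ 0.06 -0.22  0.39] w 0.007
shift [ 0.0012 -0.0108  0.1568] turn [ 0.0006 -0.0008 -0.0105]
[378.81669889 192.9219173 ]
[368.32371921 193.77000349]
[357.79030824 194.6251727 ]
```

Request:
play_rows(rows=[[[0.001,-0.0108,0.03],[0,0,-0.0105],-1],[[0.001,-0.0108,0.06],[0,0,-0.0105],-1],[[0.001,-0.0108,0.09],[0,0,-0.0105],-1],[[0.001,-0.0108,0.1],[0,0,-0.0105],-1],[[0.001,-0.0108,0.1],[0,0,-0.0105],-1]])

```text
clock: 2.4
position: [0.4106, -0.1699, 0.1248]
ee_rot: [3.141, 0.04, -0.001]
force: [-0.2, 0.6, -0.5]
width: 0.005
```

```bash
python3 - <<'E'
from h import *
mv(-95,-1,12)
im,d=eyes.get_image("side");crop("side",im,250,165,150,120,5,"s3")
E
```

```text
L now [-95.5  -0.4  39.8] t 2.4 F [-0.16  0.59 -0.46] w 0.005
shift [0.0009 0.0013 0.0556] turn [0.     0.0003 0.0009]
```

View pics/s3.png

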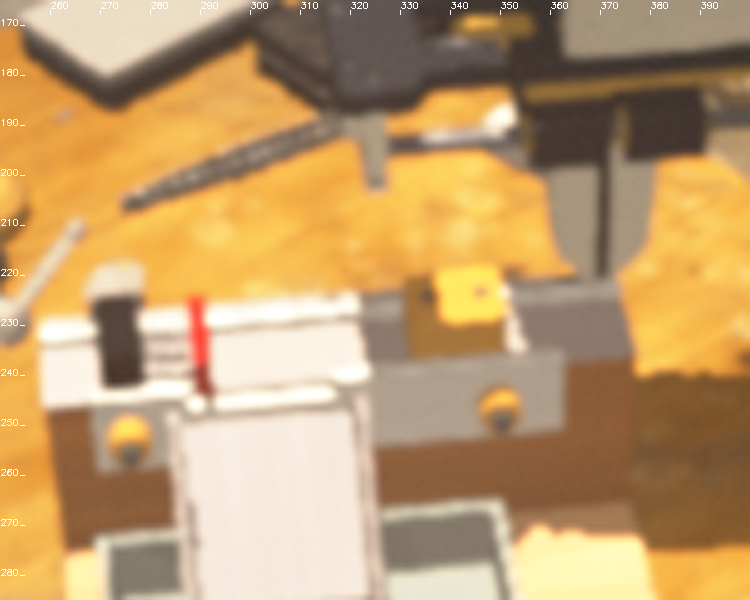

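```bash
python3 - <<'E'
from h import *
im,d=eyes.get_image("side");crop("side",im,300,60,130,180,4,"s4")
E
```

```text
(no output)
```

View pics/s4.png

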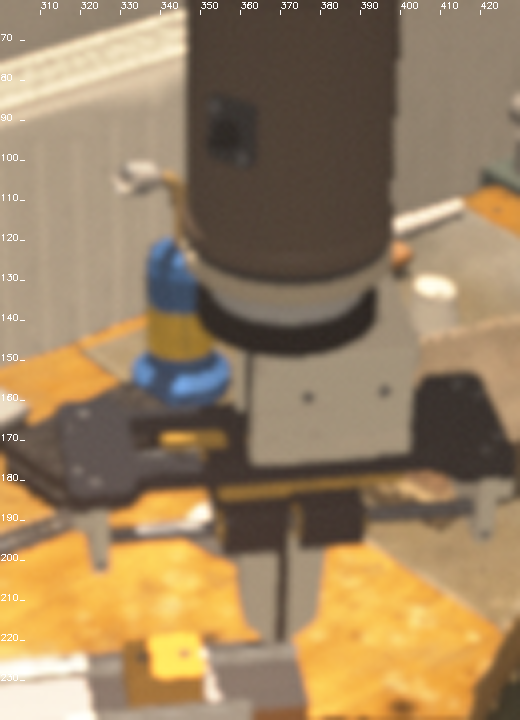

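```bash
python3 - <<'E'
from h import *
print(arm.observe()["joints"].round(3))
mv(-85,-1,40)
E
```

```text
[ 0.605  0.318 -0.407  2.103  0.182  0.753  0.108]
L now [-94.9  -0.3  40.5] t 2.5 F [0.78 0.07 0.62] w -0.001
shift [0.0198 0.0013 0.0009] turn [ 0.0004 -0.0009  0.0012]
```

Request:
play_rows(rows=[[[0.005,0,0],[0,0,0.13],-1],[[0.01,0,0],[0,0,0.26],-1],[[0.014,0,0],[0,0,0.39],-1],[[0.014,0,0],[0,0,0.52],-1],[[0.014,0,0],[0,0,0.65],-1],[[0.014,0,0],[0,0,0.75],-1]])

```text
clock: 3.1
position: [0.4184, -0.1696, 0.1257]
ee_rot: [-2.914, 1.172, -0.003]
force: [-0.1, 0.1, -1.0]
width: 0.009
```

Request:
play_rows(rows=[[[0,0,0],[0,0,0.13],-1],[[0,0,0],[0,0,0.26],-1],[[0,0,0],[0,0,0.39],-1],[[0,0,0],[0,0,0.52],-1],[[0,0,0],[0,0,0.65],-1],[[0,0,0],[0,0,0.75],-1],[[0,0,0],[0,0,0.75],-1]])

```text
clock: 3.8
position: [0.4183, -0.1694, 0.1256]
ee_rot: [-2.248, 2.193, -0.002]
force: [-0.4, -0.2, 0.8]
width: 0.001
```

```bash
cat >> h.py <<'E'
def mv2(x,y,z):  # jaw along jig y (tool x = -ey, tool y=-ex)
    global Rt
    k=Rt; Rt=k*Ro.from_rotvec([0,0,np.pi/2]); mv(x,y,z); Rt=k
E
python3 - <<'E'
from h import *
print(arm.observe()["joints"].round(3))
mv2(-86,-1,12)
im,d=eyes.get_image("side");crop("side",im,250,165,150,120,5,"s5")
E
```

```text
[ 0.31   0.296 -0.053  2.111  0.023  0.733 -1.304]
L now [-87.7  -0.1  40.6] t 3.8 F [-0.41 -0.22  0.77] w 0.001
shift [ 0.0018 -0.0033  0.0572] turn [-0.0015 -0.0004  0.0001]
```

View pics/s5.png

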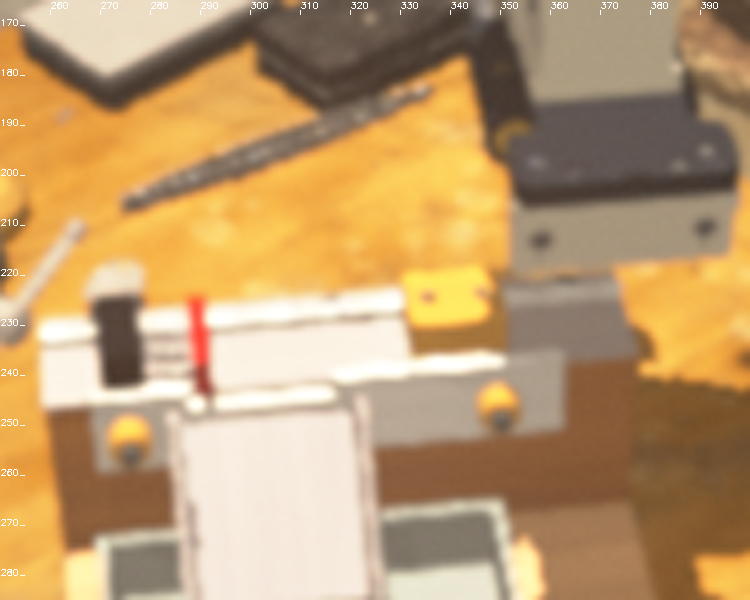

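```bash
python3 - <<'E'
from h import *
im,d=eyes.get_image("side")
for u,v in [(355,214),(375,213),(390,210),(375,195),(370,222)]: print(u,v,L(dep("side",u,v,d[v,u])).round(0))
E
```

```text
355 214 [-58.  86. 112.]
375 213 [-90.  88. 112.]
390 210 [-115.   86.  113.]
375 195 [-91.  80. 142.]
370 222 [-103.  -19.    7.]
```

Request:
play_rows(rows=[[[0.001,-0.003,0.02],[0,0,0],-1],[[0.001,-0.003,0.035],[0,0,0],-1],[[0.001,-0.003,0.045],[0,0,0],-1],[[0.001,-0.003,0.051],[0,0,0],-1],[[0.001,-0.003,0.056],[0,0,0],-1],[[0.001,-0.003,0.056],[0,0,0],-1],[[0.001,-0.003,0.056],[0,0,0],-1]])

```text
clock: 4.6
position: [0.4193, -0.1698, 0.0968]
ee_rot: [2.25, -2.192, 0.0]
force: [-0.9, 0.0, 0.9]
width: 0.004
```

```bash
python3 - <<'E'
from h import *
mv2(-60,-1,12)
im,d=eyes.get_image("side");crop("side",im,250,165,150,120,5,"s6")
E
```

```text
L now [-86.8  -0.5  11.8] t 4.6 F [-0.89  0.04  0.93] w 0.004
shift [ 0.001  -0.0535 -0.0004] turn [-0.0001 -0.0001  0.0017]
```

View pics/s6.png

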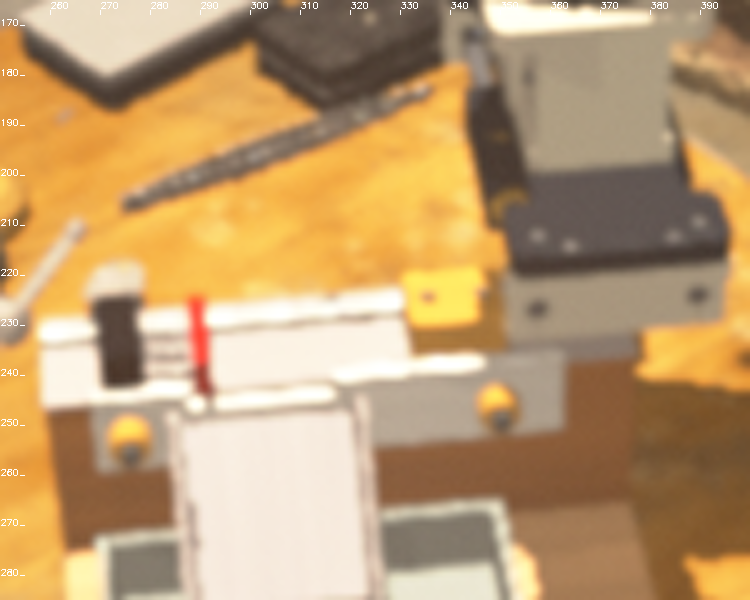

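Request:
play_rows(rows=[[[0,-0.005,0],[0,0,0],-1],[[0,-0.01,0],[0,0,0],-1],[[0,-0.015,0],[0,0,0],-1],[[0,-0.02,0],[0,0,0],-1],[[0,-0.025,0],[0,0,0],-1],[[0,-0.03,0],[0,0,0],-1],[[0,-0.034,0],[0,0,0],-1],[[0,-0.038,0],[0,0,0],-1],[[0,-0.042,0],[0,0,0],-1],[[0,-0.046,0],[0,0,0],-1]])

```text
clock: 5.65
position: [0.4423, -0.1692, 0.0967]
ee_rot: [2.25, -2.192, -0.0]
force: [-1.4, -0.2, -0.1]
width: 0.005
```

```bash
python3 - <<'E'
from h import *
mv2(0,-1,12)
im,d=eyes.get_image("side");crop("side",im,250,165,150,120,5,"s7")
E
```

```text
L now [-63.7  -0.5  11.7] t 5.65 F [-1.35 -0.25 -0.07] w 0.005
shift [ 0.0013 -0.1275 -0.0006] turn [ 0.0001 -0.      0.0016]
```

View pics/s7.png

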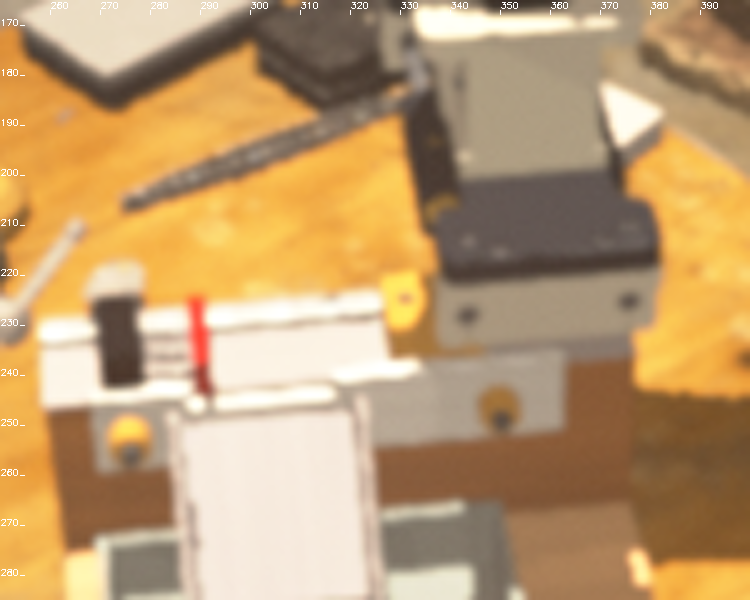

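Request:
play_rows(rows=[[[0,-0.005,0],[0,0,0],-1],[[0,-0.01,0],[0,0,0],-1],[[0,-0.015,0],[0,0,0],-1],[[0,-0.02,0],[0,0,0],-1],[[0,-0.025,0],[0,0,0],-1],[[0,-0.03,0],[0,0,0],-1],[[0,-0.035,0],[0,0,0],-1],[[0,-0.04,0],[0,0,0],-1],[[0,-0.045,0],[0,0,0],-1],[[0,-0.05,0],[0,0,0],-1]])

```text
clock: 6.7
position: [0.4674, -0.1685, 0.0967]
ee_rot: [2.25, -2.192, -0.0]
force: [-0.4, -1.0, 0.2]
width: 0.003
```

Request:
play_rows(rows=[[[0,-0.005,0],[0,0,0],-1],[[0,-0.01,0],[0,0,0],-1],[[0,-0.015,0],[0,0,0],-1],[[0,-0.02,0],[0,0,0],-1],[[0,-0.025,0],[0,0,0],-1],[[0,-0.03,0],[0,0,0],-1],[[0,-0.035,0],[0,0,0],-1],[[0,-0.04,0],[0,0,0],-1],[[0,-0.045,0],[0,0,0],-1]])

```text
clock: 7.6
position: [0.4899, -0.168, 0.0967]
ee_rot: [2.25, -2.192, 0.0]
force: [-0.8, -0.7, 0.4]
width: 0.007
```

```bash
python3 - <<'E'
from h import *
mv2(0,-1,12)
for n in ("side","top"):
    im,d=eyes.get_image(n)
    if n=="top": crop(n,im,238,155,140,145,4,"t8")
    else: crop(n,im,250,165,150,120,5,"s8")
E
```

```text
L now [-16.1  -0.4  11.7] t 7.6 F [-0.79 -0.74  0.4 ] w 0.007
shift [ 0.0013 -0.0322 -0.0005] turn [-0.     -0.      0.0017]
```

View pics/s8.png

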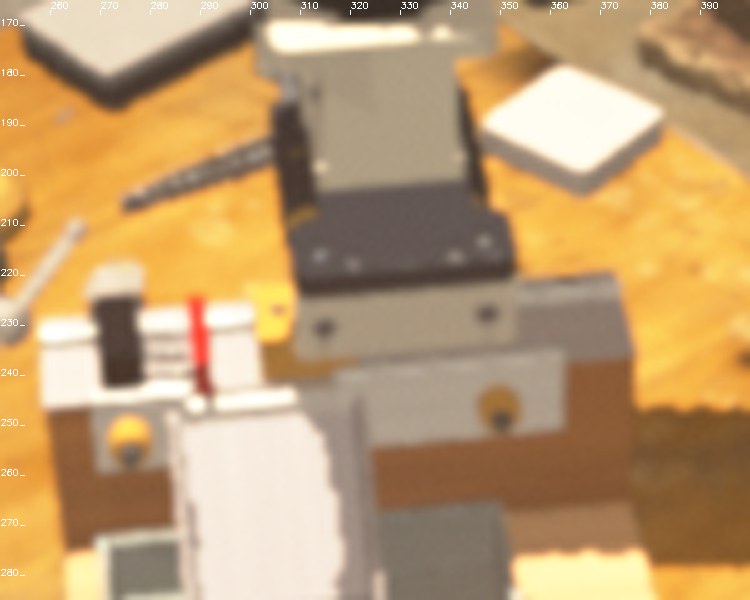

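View pics/t8.png

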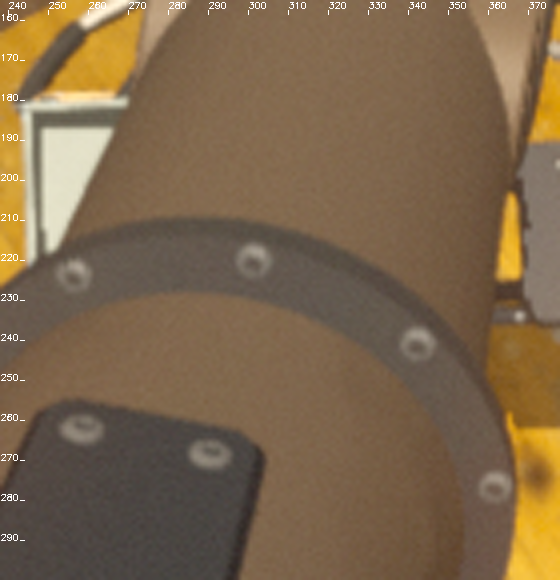

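Request:
play_rows(rows=[[[0,-0.004,0],[0,0,0],-1],[[0,-0.008,0],[0,0,0],-1],[[0,-0.012,0],[0,0,0],-1],[[0,-0.016,0],[0,0,0],-1],[[0,-0.02,0],[0,0,0],-1],[[0,-0.022,0],[0,0,0],-1],[[0,-0.024,0],[0,0,0],-1],[[0,-0.026,0],[0,0,0],-1],[[0,-0.028,0],[0,0,0],-1],[[0,-0.03,0],[0,0,0],-1]])

```text
clock: 8.7
position: [0.5047, -0.1676, 0.0967]
ee_rot: [2.25, -2.192, 0.0]
force: [-0.4, 0.4, -0.9]
width: 0.004
```

Request:
play_rows(rows=[[[0,-0.002,0],[0,0,0],-1],[[0,-0.004,0],[0,0,0],-1],[[0,-0.006,0],[0,0,0],-1],[[0,-0.006,0],[0,0,0],-1]])

```text
clock: 9.1
position: [0.5076, -0.1675, 0.0967]
ee_rot: [2.25, -2.192, -0.0]
force: [-0.9, -0.2, 0.5]
width: 0.004
```

```bash
python3 - <<'E'
from h import *
mv2(0,-1,12)
im,d=eyes.get_image("side"); crop("side",im,250,165,150,120,5,"s9")
mv2(0,-1,12)
E
```

```text
L now [ 1.5 -0.4 11.7] t 9.1 F [-0.86 -0.21  0.51] w 0.004
shift [ 0.0013  0.0031 -0.0007] turn [ 0.0004 -0.      0.0016]
L now [ 1.5 -0.3 11.7] t 9.15 F [-0.67  1.1   0.42] w 0.006
shift [ 0.0013  0.0031 -0.0007] turn [ 0.0003 -0.      0.0016]
```

View pics/s9.png

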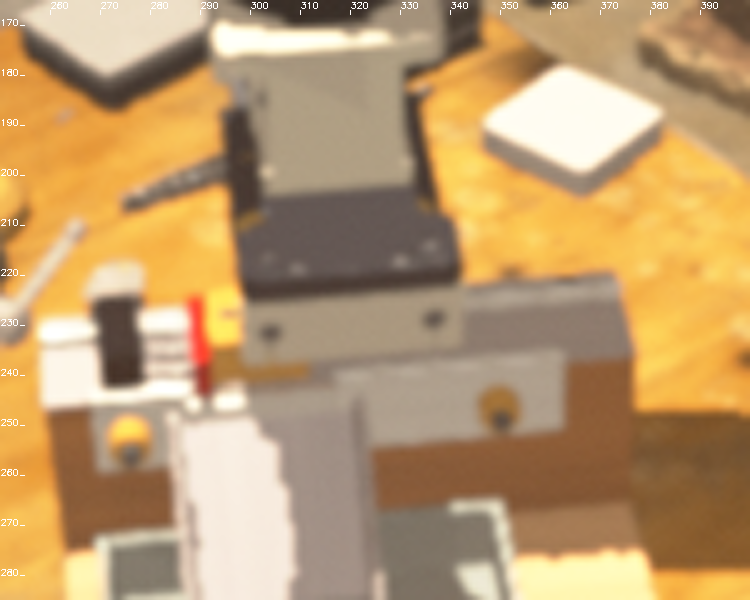

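Request:
play_rows(rows=[[[0,-0.002,0],[0,0,0],-1],[[0,-0.004,0],[0,0,0],-1],[[0,-0.006,0],[0,0,0],-1],[[0,-0.008,0],[0,0,0],-1],[[0,-0.008,0],[0,0,0],-1]])

```text
clock: 9.65
position: [0.5114, -0.1674, 0.0966]
ee_rot: [2.25, -2.192, -0.001]
force: [-4.7, 0.2, 2.1]
width: 0.006
```

Request:
play_rows(rows=[[[0,-0.001,0],[0,0,0],-1],[[0,-0.002,0],[0,0,0],-1],[[0,-0.002,0],[0,0,0],-1]])

```text
clock: 9.95
position: [0.5122, -0.1674, 0.0966]
ee_rot: [2.25, -2.192, -0.001]
force: [-4.7, -0.6, 2.2]
width: 0.006
```

```bash
python3 - <<'E'
from h import *
mv2(0,-1,12)
im,d=eyes.get_image("side"); crop("side",im,250,205,80,60,9,"s10")
mv2(0,-1,12)
E
```

```text
L now [ 6.2 -0.4 11.6] t 9.95 F [-4.73 -0.61  2.25] w 0.006
shift [ 0.0013  0.0125 -0.0008] turn [0.0008 0.     0.0015]
L now [ 6.3 -0.4 11.6] t 10.0 F [-5.51  0.57  2.57] w 0.003
shift [ 0.0013  0.0125 -0.0007] turn [0.0008 0.     0.0015]
```

View pics/s10.png

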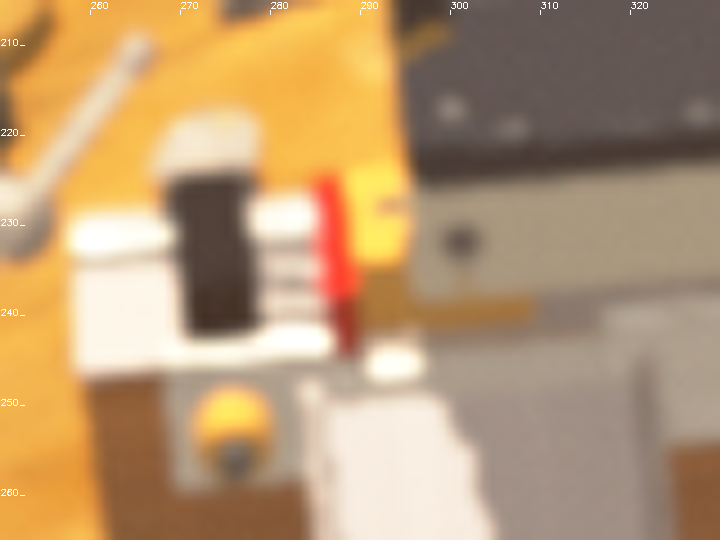

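Request:
play_rows(rows=[[[0,0,0],[0,0,0],-1],[[0,0,0],[0,0,0],-1],[[0,0,0],[0,0,0],-1],[[0,0.001,0],[0,0,0],-1],[[0,0.002,0],[0,0,0],-1],[[0,0.003,0],[0,0,0],-1],[[0,0.004,0],[0,0,0],-1],[[0,0.005,0],[0,0,0],-1],[[0,0.006,0],[0,0,0],-1],[[0,0.007,0],[0,0,0],-1]])

```text
clock: 11.0
position: [0.5093, -0.1674, 0.0967]
ee_rot: [-2.25, 2.192, -0.0]
force: [-2.4, -0.8, -1.6]
width: 0.004
```

Request:
play_rows(rows=[[[0,0.001,0],[0,0,0],-1],[[0,0.002,0],[0,0,0],-1],[[0,0.003,0],[0,0,0],-1],[[0,0.004,0],[0,0,0],-1],[[0,0.005,0],[0,0,0],-1],[[0,0.006,0],[0,0,0],-1],[[0,0.008,0],[0,0,0],-1],[[0,0.01,0],[0,0,0],-1],[[0,0.012,0],[0,0,0],-1],[[0,0.014,0],[0,0,0],-1]])

```text
clock: 12.0
position: [0.5021, -0.1676, 0.0968]
ee_rot: [-2.25, 2.192, -0.0]
force: [0.2, 0.5, -0.3]
width: 0.005
```

```bash
python3 - <<'E'
from h import *
im,d=eyes.get_image("side"); crop("side",im,250,205,80,60,9,"s11")
mv2(0,-1,12)
E
```

```text
L now [-4.1 -0.4 11.7] t 12.05 F [-1.16  0.67 -1.2 ] w 0.004
shift [ 0.0012 -0.0082 -0.0006] turn [ 0.0001 -0.0001  0.0015]
```

View pics/s11.png

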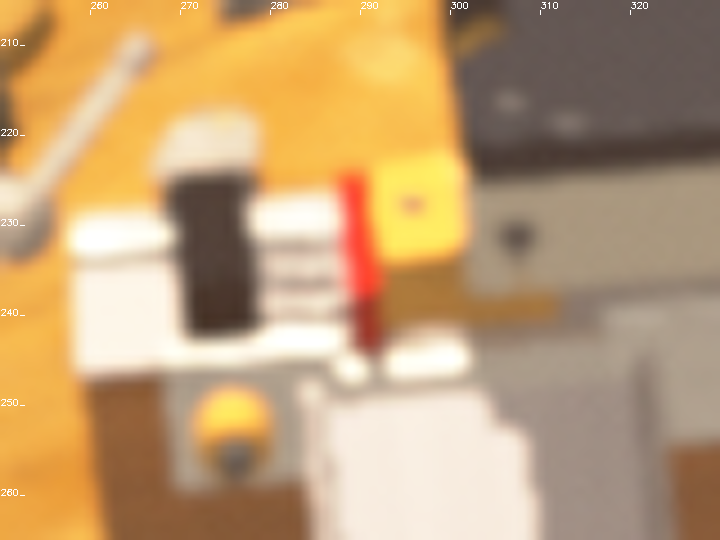

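Request:
play_rows(rows=[[[0,0.006,0],[0,0,0],-1],[[0,0.01,-0.03],[0,0,0],-1],[[0,0.01,-0.07],[0,0,0],-1],[[0,0,-0.1],[0,0,-0.05],-1],[[0.01,-0.01,-0.1],[0,0,-0.18],-1],[[0.03,-0.02,-0.1],[0,0,-0.31],-1],[[0.05,-0.03,-0.1],[0,0,-0.44],-1],[[0.07,-0.04,-0.1],[0,0,-0.57],-1],[[0.08,-0.06,-0.1],[0,0,-0.7],-1],[[0.08,-0.06,-0.1],[0,0,-0.75],-1]])

```text
clock: 13.05
position: [0.534, -0.2079, 0.1467]
ee_rot: [2.92, -1.158, 0.001]
force: [0.3, 0.2, 0.1]
width: 0.006
```

Request:
play_rows(rows=[[[0,0,0],[0,0,-0.13],-1],[[0,0,0],[0,0,-0.26],-1],[[0,0,0],[0,0,-0.39],-1],[[0,0,0],[0,0,-0.52],-1],[[0,0,0],[0,0,-0.65],-1],[[0,0,0],[0,0,-0.75],-1],[[0,0,0],[0,0,-0.75],-1]])

```text
clock: 13.75
position: [0.5329, -0.207, 0.1466]
ee_rot: [-3.141, -0.043, 0.0]
force: [-0.2, -0.7, 0.6]
width: 0.005
```

```bash
python3 - <<'E'
from h import *
im,d=eyes.get_image("side"); crop("side",im,240,150,120,120,6,"s12")
mv(26,-40,17)
E
```

```text
L now [ 26.  -40.4  61.6] t 13.8 F [ 0.87  0.8  -0.97] w 0.004
shift [ 0.0001 -0.0008  0.0892] turn [-0.0002  0.0002 -0.0009]
```

View pics/s12.png

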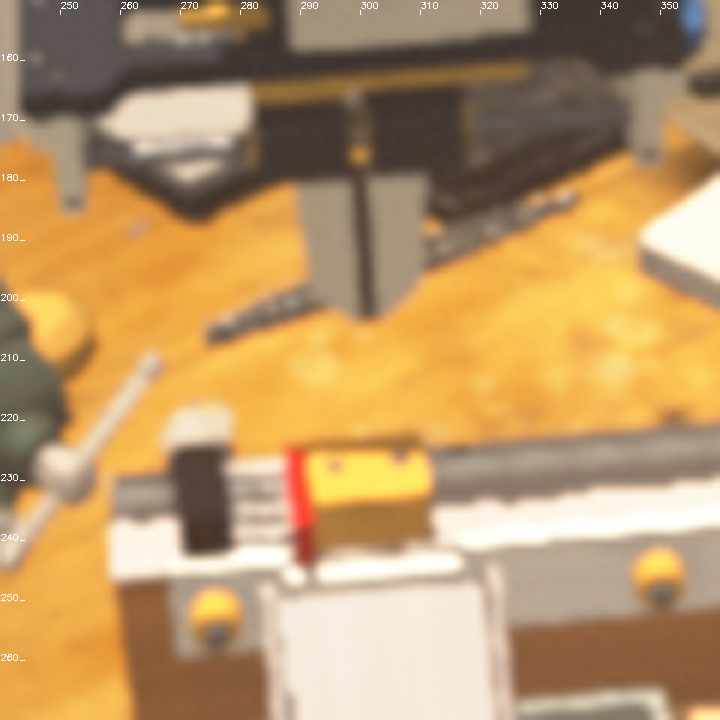

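```bash
python3 - <<'E'
from h import *
d=np.load("pics/top0.npz")["d"]
P=[]
for v in range(60,200,2):
  for u in range(340,450,2):
    if d[v,u]>0:
      p=dep("top",u,v,d[v,u])
      if p[2]>.02:P.append(p)
P=np.array(P);P=P[P[:,1]<-.215]
for a in np.arange(.56,.86,.03):
  q=P[(P[:,0]>=a)&(P[:,0]<a+.03)]
  if len(q): print(round(a,2),q[:,2].max().round(3),q[:,1].max().round(3),q[:,1].min().round(3))
E
```

```text
Traceback (most recent call last):
  File "h.py", line 15, in dep
    c,r=ray(n,u,v);return c["R"].T@(r*d-c["t"])
        ~~~^^^^^^^
  File "h.py", line 4, in ray
    c=eyes.get_calibration(n);K=c["intrinsics"]
ValueError: time passes only in moves, steps and waits
```

```bash
sed -i 's/eyes.get_calibration(n)/cal(n)/; ' h.py; cat > /tmp/a <<'E'
_c={}
def cal(n):
    if n not in _c: _c[n]=eyes.get_calibration(n)
    return _c[n]
E
sed -i '2r /tmp/a' h.py; sed -n 1,12p h.py
python3 - <<'E'
from h import *
d=np.load("pics/top0.npz")["d"]
P=[]
for v in range(60,200,2):
  for u in range(340,450,2):
    if d[v,u]>0:
      p=dep("top",u,v,d[v,u])
      if p[2]>.02:P.append(p)
P=np.array(P);P=P[P[:,1]<-.215]
for a in np.arange(.56,.86,.03):
  q=P[(P[:,0]>=a)&(P[:,0]<a+.03)]
  if len(q): print(round(a,2),q[:,2].max().round(3),q[:,1].max().round(3),q[:,1].min().round(3))
print(arm.observe()["clock"])
E
```

```text
from cell import arm, eyes
import cv2, numpy as np
_c={}
def cal(n):
    if n not in _c: _c[n]=eyes.get_calibration(n)
    return _c[n]
def ray(n,u,v):
    c=cal(n);K=c["intrinsics"]
    xd=np.array([(u-K[0,2])/K[0,0],(v-K[1,2])/K[1,1]]);x=xd.copy()
    for _ in range(30): x=xd/(1+c["k1"]*(x@x))
    return c,np.array([x[0],x[1],1])
def atz(n,u,v,z):
0.56 0.022 -0.299 -0.299
0.59 0.084 -0.247 -0.311
0.62 0.082 -0.219 -0.382
0.65 0.109 -0.216 -0.379
0.68 0.11 -0.248 -0.356
0.71 0.109 -0.27 -0.359
0.74 0.105 -0.3 -0.325
13.8
```

Request:
play_rows(rows=[[[0,0,0.03],[0,0,0],-1],[[0,0,0.055],[0,0,0],-1],[[0,0,0.075],[0,0,0],-1],[[0,0,0.086],[0,0,0],-1],[[0,0,0.091],[0,0,0],-1],[[0,0,0.091],[0,0,0],-1],[[0,0,0.091],[0,0,0],-1]])

```text
clock: 14.5
position: [0.5335, -0.2069, 0.1016]
ee_rot: [3.141, 0.041, 0.001]
force: [-0.2, -0.4, -0.2]
width: 0.003
```

```bash
python3 - <<'E'
from h import *
im,d=eyes.get_image("side"); crop("side",im,240,150,120,120,6,"s13")
mv(26,-20,16)
E
```

```text
L now [ 26.5 -40.3  16.7] t 14.55 F [ 0.36  0.46 -0.09] w 0.004
shift [-0.001  -0.0407  0.0013] turn [ 0.0002 -0.0007  0.0015]
```

View pics/s13.png

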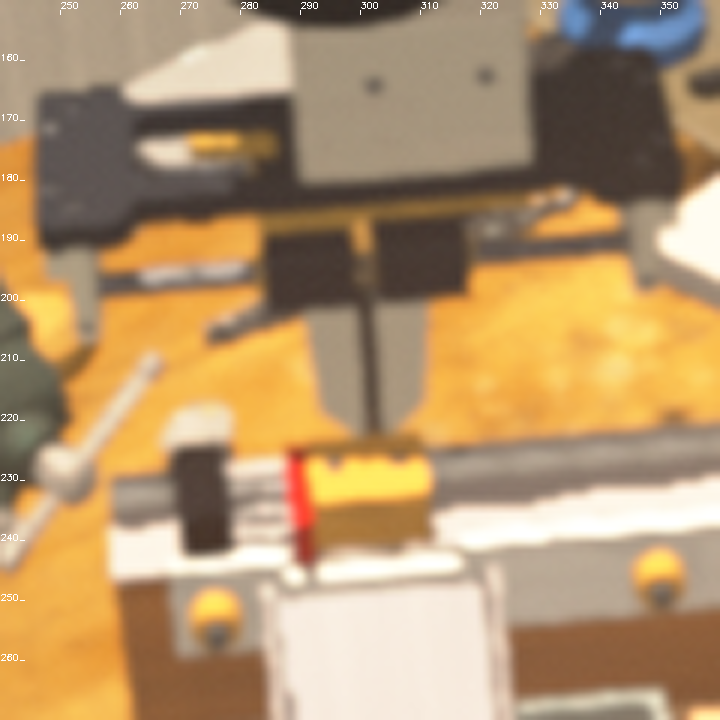

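Request:
play_rows(rows=[[[0,-0.004,0.001],[0,0,0],-1],[[0,-0.008,0.001],[0,0,0],-1],[[0,-0.012,0.001],[0,0,0],-1],[[0,-0.016,0.001],[0,0,0],-1],[[0,-0.02,0.001],[0,0,0],-1],[[0,-0.024,0.001],[0,0,0],-1],[[0,-0.028,0.001],[0,0,0],-1],[[0,-0.032,0.001],[0,0,0],-1],[[0,-0.036,0.001],[0,0,0],-1],[[0,-0.04,0.001],[0,0,0],-1]])

```text
clock: 15.55
position: [0.5327, -0.1868, 0.1007]
ee_rot: [3.141, 0.041, -0.0]
force: [-0.4, -0.6, 0.2]
width: 0.003
```

```bash
python3 - <<'E'
from h import *
im,d=eyes.get_image("side"); crop("side",im,240,150,120,120,6,"s14")
mv(26,0,16)
E
```

```text
L now [ 26.2 -19.8  15.7] t 15.6 F [-0.22 -0.46 -0.54] w 0.006
shift [-0.0003 -0.0396 -0.0005] turn [-0.0001  0.      0.0019]
```

View pics/s14.png

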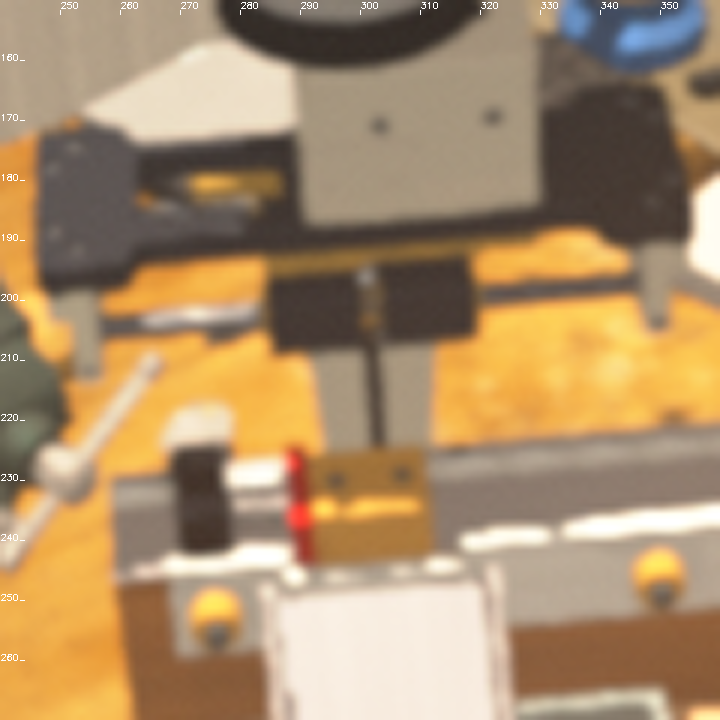

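The blank is moving sideways into the gate, still square and against the stop. I'll keep pushing.

Request:
play_rows(rows=[[[0,-0.004,0],[0,0,0],-1],[[0,-0.008,0],[0,0,0],-1],[[0,-0.012,0],[0,0,0],-1],[[0,-0.016,0],[0,0,0],-1],[[0,-0.02,0],[0,0,0],-1],[[0,-0.024,0],[0,0,0],-1],[[0,-0.028,0],[0,0,0],-1],[[0,-0.032,0],[0,0,0],-1],[[0,-0.034,0],[0,0,0],-1],[[0,-0.034,0],[0,0,0],-1]])

```text
clock: 16.6
position: [0.5322, -0.1696, 0.1007]
ee_rot: [-3.141, -0.042, 0.0]
force: [-0.6, 0.0, -0.3]
width: 0.008
```

```bash
python3 - <<'E'
from h import *
im,d=eyes.get_image("side"); crop("side",im,240,180,120,120,6,"s15")
mv(26,10,16)
E
```

```text
L now [26.2 -3.3 15.7] t 16.65 F [0.3  0.27 0.49] w 0.004
shift [-0.0003 -0.0265 -0.0006] turn [0.0001 0.     0.0018]
```

View pics/s15.png

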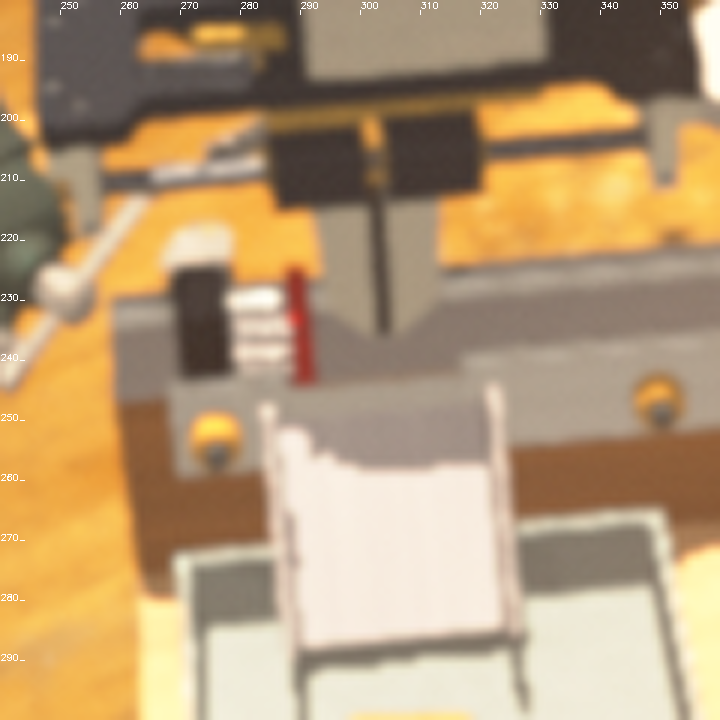

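The ledge and chute are empty, and yellow shows in the tray at about (307,299). I'll lift straight up, move away and check.

Request:
play_rows(rows=[[[0,0.01,-0.02],[0,0,0],-1],[[0,0.02,-0.06],[0,0,0],-1],[[0,0.05,-0.12],[0,0,0],-1],[[0,0.1,-0.18],[0,0,0],-1],[[0,0.16,-0.22],[0,0,0],-1],[[-0.05,0.24,-0.24],[0,0,0],-1],[[-0.1,0.32,-0.24],[0,0,0],-1],[[-0.15,0.4,-0.24],[0,0,0],-1],[[-0.2,0.45,-0.24],[0,0,0],-1],[[-0.2,0.45,-0.24],[0,0,0],-1]])

```text
clock: 17.65
position: [0.433, -0.4035, 0.2211]
ee_rot: [3.139, 0.026, -0.004]
force: [0.5, 0.4, -0.8]
width: 0.006
```

Request:
play_rows(rows=[[[0,0,0],[0,0,0],-1],[[0,0,0],[0,0,0],-1],[[0,0,0],[0,0,0],-1],[[0,0,0],[0,0,0],-1],[[0,0,0],[0,0,0],-1]])

```text
clock: 18.15
position: [0.4387, -0.3967, 0.2207]
ee_rot: [-3.141, -0.043, -0.0]
force: [-0.6, -0.7, -0.3]
width: 0.005
```

```bash
python3 - <<'E'
from h import *
im,d=eyes.get_image("side"); cv2.imwrite("pics/sf.png",im[:,:,::-1]); crop("side",im,220,180,180,140,4,"s16")
im,d=eyes.get_image("top"); cv2.imwrite("pics/tf.png",im[:,:,::-1])
mv(26,10,16)
E
```

```text
L now [ -73.1 -228.1  135.7] t 18.25 F [-0.39 -0.42  0.12] w 0.006
shift [ 0.1995 -0.4757  0.2395] turn [-0.      0.      0.0024]
```

View pics/s16.png

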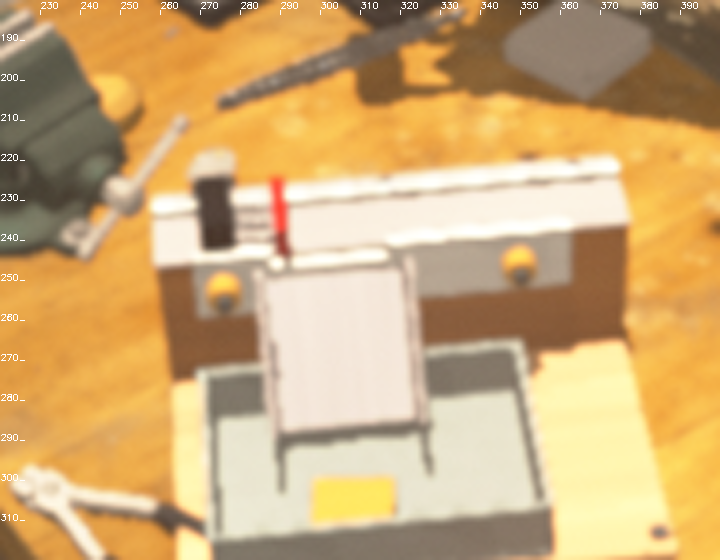

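View pics/tf.png

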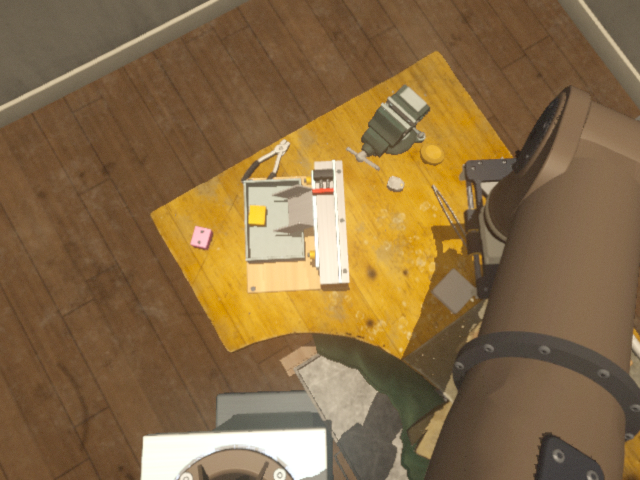

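The blank lies in the tray, at top (257,215) and side (307,305). The block at top (455,291) and the loupe at (395,184) haven't moved, and the arm is clear of everything.

```bash
python3 - <<'E'
from cell import arm
print(arm.sign_off())
E
```

```text
the job is handed in; nothing more can be done
None
```

The brass blank is in the grey catch tray, and I handed the job in at about 18 s of the 45 s limit.

- **Slide and seat:** I slid the blank along the ledge with the closed fingers. I pressed it against the red stop at about 5 N for over half a second. The pad moved back about 5 mm, judging by the pictures and the force.
- **Release and eject:** I eased off slowly so the blank stayed against the pad at its resting place. I then pushed it sideways through the gate from the fence side, and it dropped down the chute.
- **Last checks:** Both cameras show the blank lying in the tray with the ledge and chute empty. The stop is back at rest and the arm is clear. The bench block, loupe and pink piece look to be where they started. The highest force I read was about 5.5 N sideways, plus about 2.5 N upward on the tool during the press.

No check failed or disagreed. There is no direct reading of the pad's travel, so the 5 mm is an estimate.

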